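# Turn the nested tray end for end so that it stacks

### The job

Two identical trays stand on the table with the upper one nested down inside the lower one, tabs at the same end. Take the upper tray out, turn it end for end and set it back on the lower tray so that its feet stand on the lugs inside the lower rim: stacked high and level, tabs at opposite ends, let go. Leave the lower tray about where it is with the marker pen still lying in it, and do not disturb the things round about.

Things in the scene. Friction and masses are not known exactly. Their poses are not given: they have to be found in the camera images.
- upper_tray: Upper of two identical grey plastic trays, 0.13 to 0.25 kg, empty; 160 mm long (x), 64 wide (y), 58 high, open on top; origin at the centre of its underside, z up. Starts nested, same way round, underside 32 mm above the lower one's; properly stacked it is 52 mm above. Grip across the 64 mm width at mid-length (its centre of mass), on the upright walls 26 to 58 mm above its underside.
- lower_tray: Lower tray, the same shape, loose, 0.35 kg, standing on the table (underside z = 0). Stepped section: from 26 mm up to the rim at 58 mm it is 160 x 64 mm outside with plain 2.5 mm walls; below that 148 x 36 mm outside, apart from the feet. The upper tray fits inside its rim with 3.5 mm play each way, nested or stacked. Origin and axes as the upper tray.
- upper_tab (a point): Finger tab on the rim at the upper tray's +x end, 30 mm wide, sticking out 14 mm, the only mark on the outside of the rim; this point is in the middle of its top, 87 mm from the tray's origin along x, 58 mm up.
- lower_tab (a point): The same point on the lower tray's tab.
- upper_foot (a point): Under one of the upper tray's four feet: pairs at x = -50 and x = +20 mm, each 24 mm long, standing out from the narrow lower part to 52 mm overall width, flush with the underside. This one is at x = -50, y = +22 mm, z = 0.
- lower_lug (a point): Top of one of the lower tray's four lugs (both trays have them): pairs at x = +50 and x = -20 mm, each 24 mm long, sticking in 9 mm from the long walls, tops 52 mm above the underside, 6 mm below the rim. This one is at x = +50, y = +25 mm.
- marker: Marker pen, 135 mm long, 17 mm thick, lying in the lower tray; origin in its middle, underneath.
- jar_a: Spice jar, 45 mm across, 106 mm tall; a bystander; origin at the centre of its underside.
- shaker: Salt shaker, 44 mm across, 90 mm tall; a bystander; origin at the centre of its underside.
- pot: Yoghurt pot, 72 mm across, 71 mm tall; a bystander; origin at the centre of its underside.
- tamper: Turned wooden tamper, 53 mm across, 107 mm tall, standing on its face; a bystander; origin at the centre of its underside.
- timer: Round dial timer, 61 mm across, 43 mm tall; a bystander; origin at the centre of its underside.
- tin: Small food tin, 57 mm across, 72 mm tall; a bystander; origin at the centre of its underside.

How it is judged (in metres and radians):
At the end, for the whole second after the job is handed in: The upper tray rests on the lower, tab at the other end: undersides 47 to 56 mm apart in height, origins within 8 mm from above, both level within 0.06 rad, at rest; the lower tray is on the table within 50 mm of its start, the pen still in it (z of upper_tray in the frame of lower_tray between 0.047 and 0.056 m and horizontal distance between upper_tray and lower_tray below 0.008 m and x of upper_tab in the frame of lower_tray below -0.07 m and angle between each of upper_tray, lower_tray's own z axis and vertical below 0.06 rad and distance of lower_tray from where it was at the start of the episode below 0.05 m and height (world z) of lower_tray below 0.012 m and linear speed of upper_tray below 0.02 m/s and angular speed of upper_tray below 0.1 rad/s and z of marker in the frame of lower_tray below 0.03 m and horizontal distance between marker and lower_tray below 0.08 m); the robot touches nothing.
It fails at once if a bystander is moved more than 40 mm or tipped over (distance of any of jar_a, shaker, pot, tamper, timer, tin from where it was at the start of the episode above 0.04 m or angle between any of jar_a, shaker, pot, tamper, timer, tin's own z axis and vertical above 0.5 rad).
It also fails if it takes over 48 s, if anything falls off the work surface, if the arm or the gripper's body presses on something with over 40 N, if the wrist force passes 120 N, or if a joint passes its speed limit or range.

### The arm

A 6-joint arm with a two-finger parallel gripper is mounted at the origin on a cart in front of the work surface, level with it; the furniture and walls round the work are solid. World frame = base frame: x ahead of the robot, y to its left, z up, the work surface at z = 0. Lengths are in mm, angles in rad, forces in N, time in s.
With the tool pointing down it reaches from about 350 to 775 mm from the base axis. Payload 7.3 kg.
Tool frame: the origin (TCP) lies midway between the tips of the shut fingers; the grasp point (between the pads) lies 19 mm behind it; z points along the fingers, y is the line along which they close (so a half turn about z gives the same grasp; the last joint's range is limited). The gripper opens to 92 mm and grips with 3 to 60 N. Pads are 19 mm wide; open, the fingers measure 130 mm over their backs; the gripper's body (75 mm by 190 mm) begins 47 mm behind the grasp point.
Start: joints at [-1.279, 0.342, 1.524, -0, 1.275, -0.146], TCP at [222.597, -475.495, 226.741] pointing down, gripper open.
Joint ranges: [-2.53, 2.53], [-0.77, 2.02], [0.04, 2.7], [-1, 4.14], [0.28, 2.66], [-3.11, 3.11]. Speed limits (rad/s): [2.57, 2.57, 3.14, 3.14, 3.14, 3.14].

### API

Orientations are given as [roll, pitch, yaw] about the fixed x, y, z axes, in that order (R = Rz(yaw) Ry(pitch) Rx(roll)).
In Python, from plant import bot gives the robot as it stands.
- The arm moves only by the tool jog_arm, never from a script. Its arguments are lists of equal length, an entry for each row: "dp": the shift along the tool's x, y, z in m, a list of three; "twist": the turn about the tool's z in degrees. A call has 1 to 10 rows; each row shifts and turns the commanded pose from where the row before left it, along the tool's axes as they then stand; what a row does not reach is not made up. A row lasts 1/8 s, in which the tool goes at most 62.5 mm and 10.7 degrees, less where a joint would pass 70% of its speed; a pose out of reach is approached as far as the arm can. A call is refused whole if a number of a shift passes 0.0625 or a number of a turn 10.7, either way. A call with a gripper value outside its range is refused whole. "jaw" is the finger opening in m, from 0 to 0.0918, set as the call begins (left out, the last holds). The fingers move at their own pace and stop on an object; the grip force is fixed at half the most. Time passes only in rows, so rows that do not move let the fingers close. It gives the time, the measured TCP pose, the force, the opening and the grip force at its end, in the units of the state.
- bot.get_obs(): the state, without advancing time (a new reading comes with each control period).
- bot.capture(name): name is "scene" or "top"; returns the picture (420x560x3 uint8, blue, green, red); there is no depth.
- bot.camera_params(name): a dict with "fx", "fy", "cx", "cy" (pixels), "R" (3x3) and "t" (3): a world point X has camera coordinates R X + t. Camera axes: x right, y down, z forward; pixel columns grow to the right and rows downward; lengths in mm; the calibration is good to about 2 mm. A picture is of the moment at which its call begins. camera_params takes no time and is no camera call.
- bot.close_job(): hands the job in; it is judged then, once.
Trained networks look in the newest picture that a camera, given by its name, has taken for a name from the list of things; names that differ only in an ending like _2 or _b are one class to them, and where a whole thing is asked for, a point or a joint stands for the part that bears it (a point fixed in the world has none). Each returns a list of dicts, best first, with "confidence" (0 to 1); they miss things now and then, are a little off and sometimes report something else, mostly with a low value. They report only what shows in the picture. A call takes as long as a camera call.
- bot.find_in(camera, label): "bbox" ([centre column, centre row, width, height] in pixels, round what is visible of it).
- bot.masks_of(camera, label): "pixels" (420x560 bool, what is visible of it) and "bbox" ([centre column, centre row, width, height] in pixels, round what is visible of it).
The state is a dict: "time": time; "joint_positions": joint angles; "dq": joint speeds; "tau": joint torques, N m; "tool_pos": TCP position; "tcp_rot": TCP orientation; "contact_force": force on the tool from outside, world axes, zero at the start; "moment": the same for the moment, N m; "grip_width": finger opening in mm; "finger_force": force on a finger pad.
Only numpy, scipy, OpenCV 4.12 (cv2) and the standard library are available. Lean on these libraries where they do the work, as an engineer would, in place of code of your own. Each camera call takes 0.05 s, during which the arm holds its last target. There are 200 camera calls.

## Working session

There is one attempt and no reset: what is moved stays moved. The work goes in short steps, Python scripts to look and compute and a tool call to move; the robot and the scene stay as the last step left them, time stands still between calls to the robot, and variables do not carry over. Pictures are saved under pics/ and viewed, at most 10 in all, crops included, and the job is handed in when it is done.

Besides the shell and the picture viewer there is one more tool, called after "Emit:" as name(argument=value, ...), one argument or row to a line, values as JSON. jog_arm: Moves the arm, as the interface text tells. Its arguments: {"type":"object","properties":{"dp":{"type":"array"},"twist":{"type":"array"},"jaw":{"type":"number"}},"required":["dp","twist"]}

```bash
mkdir -p pics; ls; python3 - <<'E'
from plant import bot
import cv2,numpy as np
a=bot.capture("top");b=bot.capture("scene")
cv2.imwrite("pics/t0.png",a);cv2.imwrite("pics/s0.png",b)
o=bot.get_obs();print(o)
for c in("top","scene"):
  p=bot.camera_params(c);print(c,p)
  for l in("upper_tab","lower_tab","upper_tray","lower_tray"):
    print(l,[(d["bbox"],round(d["confidence"],2)) for d in bot.find_in(c,l)][:2])
E
```

```text
pics
{'time': 0.1, 'joint_positions': array([-1.27896577e+00,  3.42645628e-01,  1.52490593e+00, -3.18950092e-05,
        1.27535086e+00, -1.45985576e-01]), 'dq': array([-0.00217898, -0.00294467, -0.00452242, -0.0011889 , -0.00072765,
       -0.00012155]), 'tau': array([ 2.33865685e-03, -4.32003343e+01, -2.44695175e+01,  7.19865435e-02,
        5.26276580e-02, -4.56157215e-05]), 'tool_pos': array([ 222.49900463, -475.14216416,  226.1237232 ]), 'tcp_rot': array([-3.14029239e+00, -1.60351164e-04,  4.37825340e-01]), 'contact_force': array([-0.51824937, -0.31162544,  0.09875173]), 'moment': array([-0.00083212, -0.02267052, -0.03554028]), 'finger_force': 0.0, 'grip_width': 92.12976792912733}
top {'fx': 502.0317584101766, 'fy': 502.0317584101766, 'cx': 281.67462932077973, 'cy': 216.2174147667625, 'R': array([[-0.02625267, -0.99961828,  0.00860781],
       [-0.99604394,  0.02542559, -0.08514695],
       [ 0.08489559, -0.01080909, -0.99633122]]), 't': array([ 121.65092045,  521.23782711, 1290.20025021])}
upper_tab [([202.7, 238.8, 50.4, 73.5], 0.73)]
lower_tab [([201.1, 239.0, 50.5, 74.3], 0.59), ([141.1, 168.8, 29.9, 22.4], 0.32)]
upper_tray [([200.8, 238.2, 52.7, 72.3], 0.59)]
lower_tray [([212.8, 239.7, 17.3, 67.6], 0.58), ([203.8, 238.0, 50.2, 71.0], 0.52)]
scene {'fx': 452.45005588431314, 'fy': 452.45005588431314, 'cx': 275.96979779231185, 'cy': 207.94278371692963, 'R': array([[-0.89939722, -0.43710021, -0.00529528],
       [-0.33235412,  0.69163518, -0.64123437],
       [ 0.28394608, -0.57496451, -0.76732681]]), 't': array([ 527.29488984,  155.12983758, 1205.22550442])}
upper_tab [([262.9, 278.2, 63.7, 67.6], 0.71)]
lower_tab [([262.1, 290.4, 61.9, 41.6], 0.98)]
upper_tray [([263.5, 277.6, 63.4, 63.5], 0.56), ([176.5, 259.1, 19.2, 29.1], 0.41)]
lower_tray [([264.4, 288.9, 60.1, 43.8], 0.95)]
```

```bash
python3 - <<'E'
import cv2
a=cv2.imread("pics/t0.png");b=cv2.imread("pics/s0.png")
cv2.imwrite("pics/t1.png",cv2.resize(a[150:320,110:310],None,fx=3.5,fy=3.5,interpolation=cv2.INTER_CUBIC))
E
```

```text
(no output)
```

View pics/t0.png

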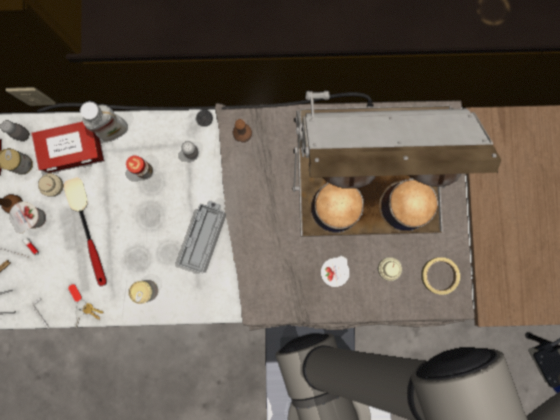

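View pics/t1.png

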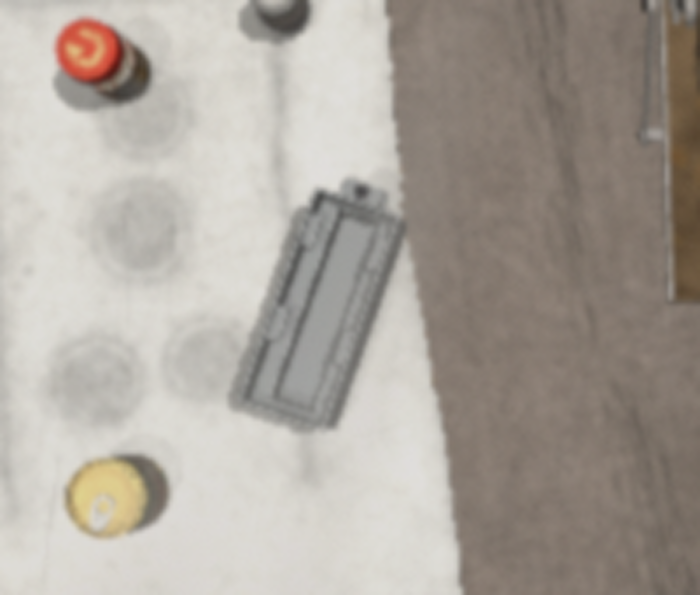

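View pics/s0.png

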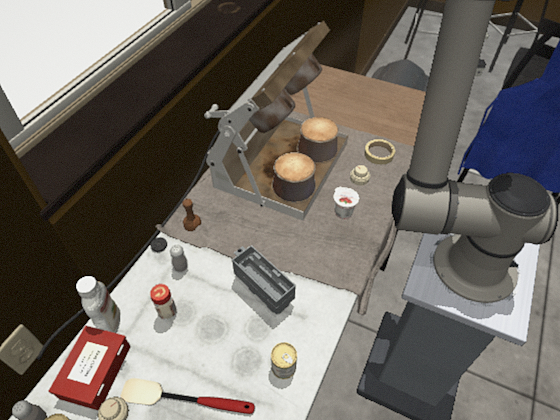

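```bash
cat > h.py <<'E'
from plant import bot
import cv2,numpy as np
from scipy.optimize import minimize
def proj(c,X):
    p=bot.camera_params(c);Y=np.asarray(X,float)@p["R"].T+p["t"]
    return np.c_[p["fx"]*Y[:,0]/Y[:,2]+p["cx"],p["fy"]*Y[:,1]/Y[:,2]+p["cy"]]
def back(c,u,v,z):
    p=bot.camera_params(c);d=p["R"].T@[(u-p["cx"])/p["fx"],(v-p["cy"])/p["fy"],1];C=-p["R"].T@p["t"]
    return C+d*(z-C[2])/d[2]
def box(x0,x1,w,z0,z1): return np.array([[x,y,z] for x in(x0,x1) for y in(-w,w) for z in(z0,z1)],float)
def tray(dz): return [box(-80,80,32,dz+26,dz+58),box(-74,74,18,dz,dz+26),box(80,94,15,dz+55,dz+58)]
def sil(c,boxes,pose):
    x,y,a=pose;R=np.array([[np.cos(a),-np.sin(a),0],[np.sin(a),np.cos(a),0],[0,0,1]]);S=4
    m=np.zeros((420*S,560*S),np.uint8)
    for b in boxes:
        h=cv2.convexHull((proj(c,b@R.T+[x,y,0])*S+S/2-.5).astype(np.float32))
        cv2.fillConvexPoly(m,np.round(h).astype(np.int32),255)
    return cv2.resize(m,(560,420),interpolation=cv2.INTER_AREA)/255.
def fit(masks,boxes,p0):
    def f(p): return sum(np.abs(sil(c,boxes,p)-m).sum() for c,m in masks.items())
    r=minimize(f,p0,method="Nelder-Mead",options=dict(initial_simplex=[p0,np.add(p0,[8,0,0]),np.add(p0,[0,8,0]),np.add(p0,[0,0,.08])],xatol=.05,fatol=.1))
    return r.x,r.fun
E
python3 - <<'E'
from h import *
t=back("top",213.4,204.3,90);b=back("top",110+285/3.5,150+418/3.5,90)
print(t,b)
d=t-b;p0=[*(b+d/np.hypot(*d[:2])*80)[:2],np.arctan2(d[1],d[0])]
M={}
for c in("top","scene"):
    bot.capture(c);m=np.zeros((420,560),bool)
    for l in("upper_tray","lower_tray"):
        r=bot.masks_of(c,l)
        for d in r[:1]: m|=d["pixels"]; print(c,l,d["confidence"],d["bbox"],d["pixels"].sum())
    M[c]=m*1.
np.savez("m0.npz",**M)
B=tray(0)+tray(32)
print(p0)
for s in(["top"],["scene"],["top","scene"]): print(s,fit({c:M[c] for c in s},B,p0))
for l in("jar_a","shaker","pot","tamper","timer","tin"):
    r=bot.find_in("top",l)
    if r: print(l,round(r[0]["confidence"],2),back("top",*r[0]["bbox"][:2],50).round())
E
```

```text
[552.35007503 277.26847927  90.        ] [393.20449799 333.3924344   90.        ]
top upper_tray 0.86 [202.3, 241.1, 50.4, 74.4] 1807
top lower_tray 0.6 [140.9, 168.2, 31.4, 23.5] 504
scene upper_tray 0.7 [265.1, 278.6, 63.8, 64.3] 1933
scene lower_tray 0.89 [265.7, 287.6, 61.4, 43.9] 382
[np.float64(468.6504283149246), np.float64(306.78582624446705), np.float64(-0.3390407505576534)]
['top'] (array([ 4.70888134e+02,  3.11899946e+02, -3.63325007e-01]), np.float64(687.592156862745))
['scene'] (array([ 4.73112959e+02,  3.08418859e+02, -3.64085700e-01]), np.float64(100.05882352941177))
['top', 'scene'] (array([ 4.71844780e+02,  3.09298058e+02, -3.61553026e-01]), np.float64(824.5137254901961))
jar_a 0.89 [652. 469.  50.]
shaker 0.79 [696. 346.  50.]
pot 0.94 [375. -21.  50.]
tamper 0.83 [744. 208.  50.]
timer 0.76 [ 380. -161.   50.]
tin 0.64 [341. 461.  50.]
```

Emit:
jog_arm(
  dp=[
    [0,0,-0.02],
    [0,0,-0.02],
    [0,0,-0.02],
    [0,0,-0.02],
    [0,0,-0.01],
  ],
  twist=[9.2,9.2,9.2,9.2,9.1],
  jaw=0.0918,
)

```text
time: 1.72
tool_pos: [222.7, -475.8, 317.9]
tcp_rot: [3.14, -0.001, -0.369]
contact_force: [-0.1, -0.2, -0.2]
grip_width: 91.6
finger_force: 0.0
```

Emit:
jog_arm(
  dp=[
    [0.0018,-0.0508,0],
    [0.0018,-0.0508,0],
    [0.0018,-0.0508,0],
    [0.0018,-0.0508,0],
    [0.0018,-0.0508,0],
    [0.0018,-0.0508,0],
    [0.0018,-0.0508,0],
    [0.0018,-0.0508,0],
  ],
  twist=[0,0,0,0,0,0,0,0],
)

```text
time: 2.72
tool_pos: [380.9, -99.2, 317.0]
tcp_rot: [3.141, -0.001, -0.364]
contact_force: [0.0, 0.0, 0.2]
grip_width: 91.5
finger_force: 0.0
```

Emit:
jog_arm(
  dp=[
    [-0.0074,-0.0519,0],
    [-0.0074,-0.0519,0],
    [-0.0074,-0.0519,0],
    [-0.0074,-0.0519,0],
    [-0.0074,-0.0519,0],
    [-0.0074,-0.0519,0],
    [-0.0074,-0.0519,0],
    [-0.0074,-0.0519,0],
    [0,0,0],
    [0,0,0],
  ],
  twist=[0,0,0,0,0,0,0,0,0,0],
)

```text
time: 3.98
tool_pos: [472.5, 308.2, 316.4]
tcp_rot: [3.141, 0.0, -0.363]
contact_force: [0.1, -0.7, -0.5]
grip_width: 92.3
finger_force: 0.0
```

Emit:
jog_arm(
  dp=[
    [0,0,0.05],
    [0,0,0.05],
    [0,0,0.05],
    [0,0,0.05],
    [0,0,0.03],
    [0,0,0.02],
    [0,0,0],
  ],
  twist=[0,0,0,0,0,0,0],
)

```text
time: 4.85
tool_pos: [472.1, 306.8, 65.9]
tcp_rot: [3.139, 0.002, -0.365]
contact_force: [-0.4, -0.6, 0.4]
grip_width: 92.1
finger_force: 0.0
```

```bash
python3 - <<'E'
from h import *
a=bot.capture("top");b=bot.capture("scene");print(bot.get_obs()["tool_pos"])
o=np.hstack([cv2.resize(i,(400,400),interpolation=cv2.INTER_CUBIC) for i in(a[180:300,140:260],b[220:340,205:325])])
cv2.imwrite("pics/g.png",o)
E
```

```text
[473.35128195 307.83886734  67.79460817]
```

View pics/g.png

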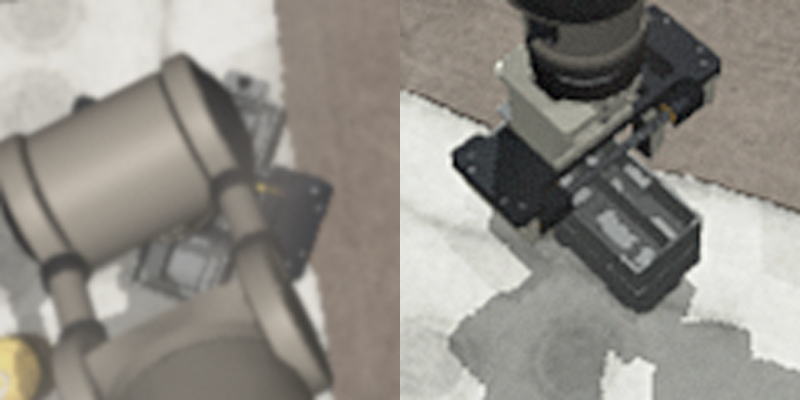

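Emit:
jog_arm(
  dp=[
    [0,0,0.004],
    [0,0,0],
    [0,0,0],
    [0,0,0],
    [0,0,0],
    [0,0,0],
    [0,0,0],
  ],
  twist=[0,0,0,0,0,0,0],
  jaw=0.05,
)

```text
time: 5.82
tool_pos: [472.8, 308.4, 63.0]
tcp_rot: [-3.141, -0.0, -0.363]
contact_force: [-1.0, -1.7, 5.4]
grip_width: 63.9
finger_force: 30.0
```

Emit:
jog_arm(
  dp=[
    [0,0,-0.004],
    [0,0,-0.006],
    [0,0,-0.008],
    [0,0,-0.01],
    [0,0,-0.012],
    [0,0,-0.02],
    [0,0,-0.02],
    [0,0,-0.02],
    [0,0,0],
    [0,0,0],
  ],
  twist=[0,0,0,0,0,0,0,0,0,0],
)

```text
time: 7.08
tool_pos: [472.3, 308.2, 162.2]
tcp_rot: [3.141, 0.001, -0.363]
contact_force: [1.1, 0.3, -3.0]
grip_width: 63.4
finger_force: 30.0
```

Emit:
jog_arm(
  dp=[
    [0,0,-0.02],
    [0,0,-0.02],
    [0,0,-0.02],
    [0,0,-0.02],
    [0,0,-0.02],
    [0,0,-0.02],
    [0,0,-0.02],
    [0,0,0],
    [0,0,0],
    [0,0,0],
  ],
  twist=[-10,-10,-10,-10,-10,-10,-10,-10,-10,-10],
)

```text
time: 8.32
tool_pos: [472.4, 308.2, 301.4]
tcp_rot: [-3.14, 0.001, 1.388]
contact_force: [0.2, 0.1, -0.9]
grip_width: 63.9
finger_force: 30.0
```

Emit:
jog_arm(
  dp=[
    [0,0,0],
    [0,0,0],
    [0,0,0],
    [0,0,0],
    [0,0,0],
    [0,0,0],
    [0,0,0],
    [0,0,0],
    [0,0,0],
  ],
  twist=[-10,-10,-10,-10,-10,-10,-10,-10,0],
)

```text
time: 9.45
tool_pos: [472.4, 308.3, 301.6]
tcp_rot: [-3.14, -0.001, 2.777]
contact_force: [0.2, 0.2, -2.1]
grip_width: 63.8
finger_force: 30.0
```

Emit:
jog_arm(
  dp=[
    [0,-0.05,0],
    [0,-0.05,0],
    [0,-0.05,0],
    [0,-0.05,0],
    [0,-0.05,0],
    [0,0,0],
    [0,0,0],
  ],
  twist=[0,0,0,0,0,0,0],
)

```text
time: 10.32
tool_pos: [384.0, 74.8, 302.7]
tcp_rot: [3.141, 0.0, 2.775]
contact_force: [-0.2, 1.4, -2.4]
grip_width: 63.3
finger_force: 30.0
```

```bash
python3 - <<'E'
from h import *
M={};U={}
ims=[]
for c in("top","scene"):
    ims.append(bot.capture(c))
    for l in("lower_tray","upper_tray"):
        for d in bot.masks_of(c,l)[:2]:
            print(c,l,round(d["confidence"],2),d["bbox"],d["pixels"].sum())
            u,v=d["bbox"][:2]
            g=proj(c,[[472,309,30]])[0]
            if np.hypot(*(g-[u,v]))<15: M.setdefault(c,d["pixels"]*1.)
            elif l=="upper_tray": U.setdefault(c,d["pixels"]*1.)
o=bot.get_obs();print(o["tool_pos"],o["tcp_rot"],o["contact_force"])
p0=[472,309,-.363]
for s in(["top"],["scene"],["top","scene"]):
    if all(c in M for c in s): print(s,fit({c:M[c] for c in s},tray(0),p0))
np.savez("m1.npz",**M)
cv2.imwrite("pics/l.png",np.hstack([cv2.resize(i,(400,600),interpolation=cv2.INTER_CUBIC) for i in(ims[0][150:330,150:270],ims[1][200:350,215:315])]))
cv2.imwrite("pics/l_top.png",ims[0]);cv2.imwrite("pics/l_sc.png",ims[1])
E
```

```text
top lower_tray 0.82 [201.1, 237.6, 44.9, 70.6] 1423
top upper_tray 0.96 [307.9, 278.1, 47.1, 94.4] 639
scene lower_tray 0.89 [265.6, 281.9, 58.8, 57.9] 1588
scene upper_tray 0.93 [346.6, 161.8, 66.9, 57.6] 1401
[383.95934463  75.36124986 302.47857929] [-3.14141325e+00 -4.48809205e-04  2.77923893e+00] [-0.17421295 -0.6964187  -1.78512557]
['top'] (array([ 4.69517762e+02,  3.10113035e+02, -3.55599479e-01]), np.float64(437.84313725490193))
['scene'] (array([ 4.73261389e+02,  3.07976664e+02, -3.65997245e-01]), np.float64(375.7450980392157))
['top', 'scene'] (array([ 4.70858828e+02,  3.09296446e+02, -3.59439951e-01]), np.float64(849.7529411764706))
```

View pics/l.png

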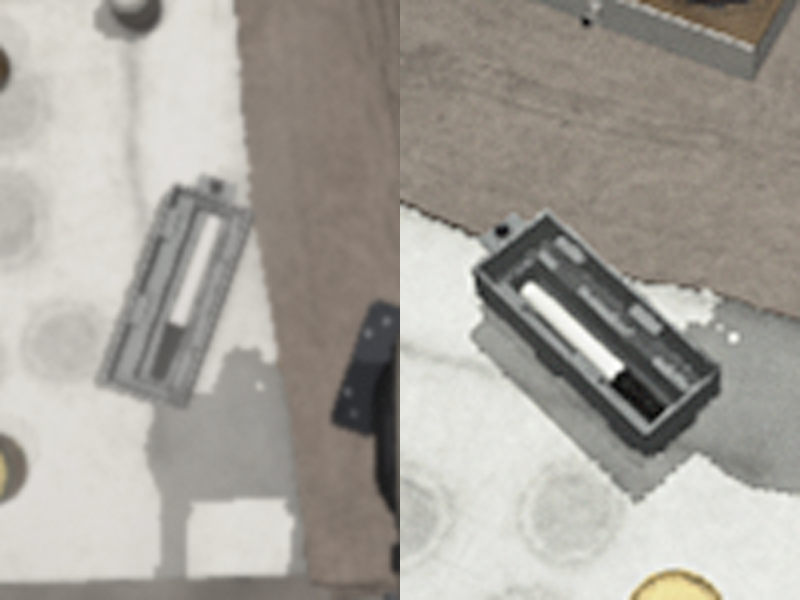

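View pics/l_sc.png

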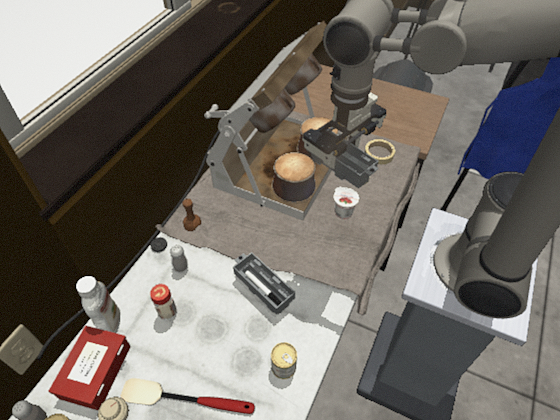

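Emit:
jog_arm(
  dp=[
    [0,0.05,0],
    [0,0.05,0],
    [0,0.05,0],
    [0,0.05,0],
    [0,0.05,0],
    [0,0,0.05],
    [0,0,0.05],
    [0,0,0.05],
    [0,0,0.04],
    [0,0,0],
  ],
  twist=[0,0,0,0,0,0,0,0,0,0],
)

```text
time: 11.88
tool_pos: [470.6, 307.9, 109.6]
tcp_rot: [-3.136, -0.005, 2.779]
contact_force: [-0.2, 1.3, -1.2]
grip_width: 63.8
finger_force: 30.0
```

```bash
python3 - <<'E'
from h import *
b=bot.capture("scene");o=bot.get_obs();print(o["tool_pos"],o["tcp_rot"])
r=bot.masks_of("scene","lower_tray")[0];print(r["bbox"],r["confidence"])
cv2.imwrite("pics/h_sc.png",b)
l=cv2.imread("pics/l_sc.png")
# left: lower alone; right: hover; same window, scale 6
w=(slice(243,318),slice(230,297))
cv2.imwrite("pics/h.png",np.hstack([cv2.resize(i[w],(400,448),interpolation=cv2.INTER_CUBIC) for i in(l,b)]))
E
```

```text
[472.19844991 308.61877027 112.04956933] [-3.13972428e+00 -1.69511730e-03  2.77877472e+00]
[271.3, 291.7, 47.2, 35.4] 0.59
```

View pics/h.png

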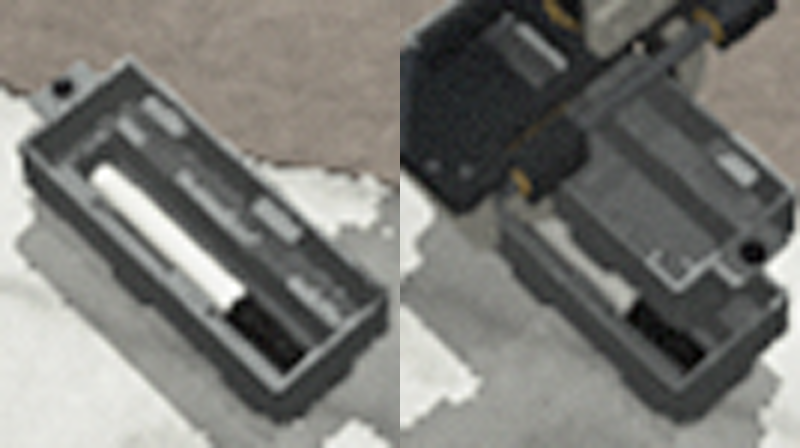

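```bash
python3 - <<'E'
from h import *
f=400/67
def B(x,y,z): return back("scene",230+(x+.5)/f-.5,243+(y+.5)/f-.5,z)
a=-.363;R=np.array([[np.cos(a),np.sin(a)],[-np.sin(a),np.cos(a)]])
g=lambda p,q:R@(B(*p)-B(*q))[:2]
n,r,l,t=(279,388,58),(386,301,58),(25,152,58),(130,60,58)
print("lower edges",g(r,n),g(l,n),g(t,r))
# near corner = (-80,+32), right=(-80,-32), left=(+80,32)
cl=np.mean([B(*n)[:2]-R.T@[-80,32],B(*r)[:2]-R.T@[-80,-32],B(*l)[:2]-R.T@[80,32],B(*t)[:2]-R.T@[80,-32]],0)
print("lower",cl,[B(*n)[:2]-R.T@[-80,32],B(*r)[:2]-R.T@[-80,-32]])
un,ur=(280,289,139),(393,194,139)
print("upper edge",g(ur,un))
cu=[B(*un)[:2]-R.T@[-80,32],B(*ur)[:2]-R.T@[-80,-32]]
print("upper",cu); print("diff in tray axes (pairwise)",[R@(u-v) for u,v in zip(cu,[B(*n)[:2]-R.T@[-80,32],B(*r)[:2]-R.T@[-80,-32]])])
print(proj("scene",[[472.4-.935*-0,308.5,139]]))
E
```

```text
lower edges [ -1.57364611 -57.91956416] [153.12720243   2.63194422] [159.33152128  -2.3285333 ]
lower [469.68837862 310.5065476 ] [array([471.07993732, 306.64470811]), array([471.7678798 , 312.88768794])]
upper edge [  0.14071401 -59.32803683]
upper [array([469.69186255, 307.78044575]), array([471.48232929, 312.09799935])]
diff in tray axes (pairwise) [array([-1.70090007,  0.56885015]), array([ 0.01346005, -0.83962252])]
[[261.75233634 260.40372502]]
```

Emit:
jog_arm(
  dp=[
    [-0.0008,0,0.008],
    [0,0,0.008],
    [0,0,0.003],
    [0,0,0.003],
    [0,0,0.002],
    [0,0,0.002],
    [0,0,0],
    [0,0,0],
  ],
  twist=[0,0,0,0,0,0,0,0],
)

```text
time: 12.98
tool_pos: [473.5, 308.1, 86.7]
tcp_rot: [3.142, 0.0, 2.778]
contact_force: [-1.0, -0.0, -1.0]
grip_width: 63.7
finger_force: 30.0
```

Emit:
jog_arm(
  dp=[
    [0,0,0.001],
    [0,0,0.001],
    [0,0,0.001],
    [0,0,0],
    [0,0,0],
  ],
  twist=[0,0,0,0,0],
)

```text
time: 13.6
tool_pos: [473.5, 308.1, 83.7]
tcp_rot: [-3.142, 0.0, 2.778]
contact_force: [0.2, 0.4, -1.9]
grip_width: 63.7
finger_force: 30.0
```

Emit:
jog_arm(
  dp=[
    [0,0,0.001],
    [0,0,0.0005],
    [0,0,0],
    [0,0,0],
  ],
  twist=[0,0,0,0],
)

```text
time: 14.1
tool_pos: [473.6, 308.1, 83.0]
tcp_rot: [3.141, 0.001, 2.778]
contact_force: [-1.8, -0.8, 4.7]
grip_width: 63.6
finger_force: 30.0
```

Emit:
jog_arm(
  dp=[
    [0,0,0],
    [0,0,0],
    [0,0,0],
    [0,0,0],
    [0,0,0],
  ],
  twist=[0,0,0,0,0],
  jaw=0.0918,
)

```text
time: 14.72
tool_pos: [473.4, 308.1, 82.1]
tcp_rot: [-3.142, -0.0, 2.778]
contact_force: [0.6, 0.6, 0.1]
grip_width: 91.6
finger_force: 0.0
```

Emit:
jog_arm(
  dp=[
    [0,0,-0.01],
    [0,0,-0.03],
    [0,0,-0.05],
    [0,0,-0.05],
    [0,0,-0.05],
    [0,0,-0.05],
    [0,-0.06,0],
    [0,-0.06,0],
    [0,-0.06,0],
    [0,-0.06,0],
  ],
  twist=[0,0,0,0,0,0,0,0,0,0],
)

```text
time: 15.98
tool_pos: [387.1, 82.3, 323.0]
tcp_rot: [3.141, 0.002, 2.779]
contact_force: [1.0, -1.7, 0.0]
grip_width: 92.1
finger_force: 0.0
```

```bash
python3 - <<'E'
from h import *
b=bot.capture("scene");a=bot.capture("top");o=bot.get_obs();print(o["tool_pos"],o["contact_force"],o["grip_width"])
cv2.imwrite("pics/f.png",np.hstack([cv2.resize(i,(400,533),interpolation=cv2.INTER_CUBIC) for i in(a[180:300,155:245],b[220:340,220:310])]))
B=[x*[s,s,1] for x,s in zip(tray(52)+tray(0),[-1]*3+[1]*3)]
m=np.zeros((420,560),bool)
for l in("upper_tray","lower_tray"):
    bot.capture("scene")
    for d in bot.masks_of("scene",l)[:1]: print(l,d["bbox"],d["confidence"]); m|=d["pixels"]
print(fit({"scene":m*1.},B,[472.5,308.5,-.363]))
E
```

```text
[386.38483047  79.98541769 323.27024463] [ 0.71794535  0.07975205 -1.26150796] 91.6190405611763
upper_tray [263.4, 270.2, 64.2, 67.6] 0.75
lower_tray [265.1, 287.8, 56.7, 46.3] 0.85
(array([ 4.75130873e+02,  3.07014411e+02, -3.63248941e-01]), np.float64(103.4078431372549))
```

View pics/f.png

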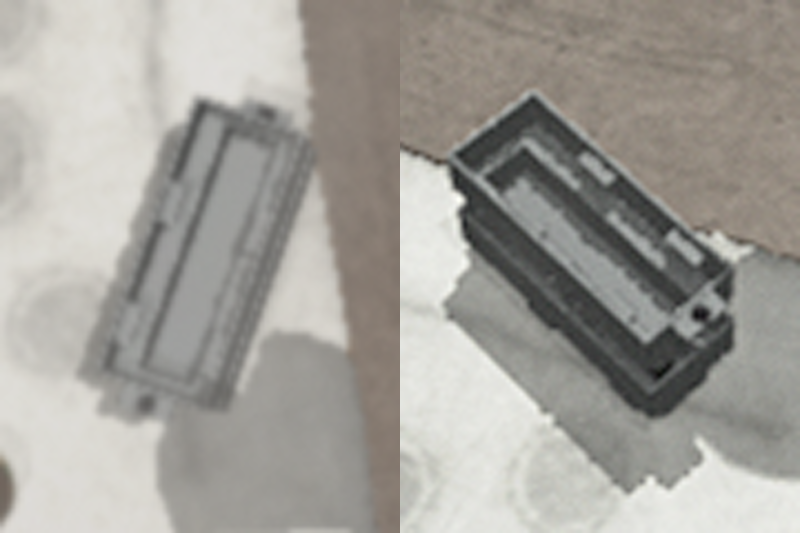

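```bash
python3 -c "
from plant import bot
print(bot.close_job())"
```

```text
the job is handed in; nothing more can be done
None
```

I turned the upper tray end for end, set it on the lower tray's lugs and let go, and the job is handed in. Contact came at the 52 mm stacking height, and the last pictures show the trays stacked high with tabs at opposite ends. No verdict was returned.

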